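# Clamp a tube rack on the orbital shaker with its cam lever

## Robot

A 6-joint arm with a two-finger parallel gripper is mounted at the origin on a cart in front of the work surface, level with it; the furniture and walls round the work are solid. World frame = base frame: x ahead of the robot, y to its left, z up, the work surface at z = 0. Lengths are in mm, angles in rad, forces in N, time in s.
With the tool pointing down it reaches from about 400 to 925 mm from the base axis. Payload 12.5 kg.
Tool frame: the origin (TCP) lies midway between the tips of the shut fingers; the grasp point (between the pads) lies 19 mm behind it; z points along the fingers, y is the direction in which the jaws open and shut (so a half turn about z gives the same grasp; the last joint's range is limited). The gripper opens to 95 mm and grips with 3 to 60 N. Pads are 20 mm wide; open, the fingers measure 119 mm over their backs; the gripper's body (75 mm by 180 mm) begins 59 mm behind the grasp point.
Start: joints at [-1.219, 0.491, 1.559, -0, 1.092, -0.106], TCP at [276.259, -560.649, 214.661] pointing down, gripper open.
Joint ranges: [-3.1, 3.1], [-0.84, 2.19], [0.05, 2.79], [-1.13, 4.28], [0.06, 2.93], [-2.69, 2.69]. Speed limits (rad/s): [2.22, 2.22, 2.79, 3.14, 3.14, 3.14].

## Interface

Orientations are given as a rotation vector (axis times angle).
In Python, from plant import arm, get_image, camera_params gives the robot as it stands.
- The arm moves only by the shell command python3 -m crank 'ROWS' [OPENING] [FORCE]. ROWS is JSON, a list of rows, each an object of numbers: "x", "y", "z": the shift along the tool's x, y, z in m; "spin": the turn about the tool's z in rad. A call has exactly 5 rows; each row is the pose to reach, as a shift and turn from the pose commanded when the call began, along the tool's axes at that moment; what a row does not reach only later rows make up. A row lasts 1/10 s, in which the tool goes at most 50 mm and 8.59 degrees, less where a joint would pass 70% of its speed; a pose out of reach is approached as far as the arm can. A call with a gripper value outside its range is refused whole. OPENING is the opening, from -1 (shut) to 1 (fully open), set as the call begins (- or left out, the last holds). The fingers move at their own pace and stop on an object; FORCE is the grip in N (left out, the last holds). Time passes only in rows, so rows that repeat a pose let the fingers close, or fill a call up. It gives the time, the measured TCP pose, the force and the opening at its end, in the units of the state.
- arm.observe(): the state, without advancing time (a new reading comes with each control period).
- get_image(name): name is "side" or "top"; returns (picture, depth): 384x512x3 uint8, red, green, blue; 384x512 float32, mm along the optical axis (not along the pixel's ray), 0 where there is no reading.
- camera_params(name): a dict with "intrinsics" (3x3 intrinsics, pixels), "xyz" and "attitude" of the camera in the world. Camera axes: x right, y up, looking along -z (the intrinsics and any distortion apply to the point x, -y, -z); pixel columns grow to the right and rows downward; lengths in mm; the calibration is good to about 2 mm. A picture is of the moment at which its call begins. camera_params takes no time and is no camera call.
- arm.finish_job(): hands the job in, once; it reports no verdict.
The state is a dict: "time": time; "joints": joint angles; "dq": joint speeds; "joint_torque": joint torques, N m; "tcp_pos": TCP position; "tcp_rot": TCP orientation; "ft_force": force on the tool from outside, world axes, zero at the start; "torque": the same for the moment, N m; "gripper_width": finger opening in mm.
Only numpy, scipy, OpenCV 4.12 (cv2) and the standard library are available. Lean on these libraries where they do the work, as an engineer would, in place of code of your own. Each camera call takes 0.05 s, during which the arm holds its last target.

## Task

The rack of tubes is only part-way into the quick-release clamp on the shaker: push it along its rails until it is fully home against the stop at the back. With the cam lever still open, turn the four-armed hand nut clockwise to take up the slack, so that the sprung bar just bears on the rack and the lever meets firm resistance when it stands about straight out, then swing the lever fully closed, towards the front. The rack must end up held tight, with the clamp's springs well squeezed but not squashed solid, and the loose things standing around must be left where they are.

Things in the scene. Friction and masses are not known exactly. Their poses are not given: they have to be found in the camera images.
- shaker: fixed orbital shaker: white box, grey panel in front, aluminium platform on top (240 in x, 170 in y, top at z 90 mm). Origin: centre of its underside, on the bench; x from front (robot side) to back, y to its left, z up. All 'shaker' positions are in this frame, mm. Clamp rod along y at x 0, z 103, passing under the rack: lever on its right end, nut on its left.
- stop_face (a point): middle of the front face of the back stop plate (shaker 95, -19, 112; plate 60 wide, top at z 134): the rack's back end meets it when home. Between here and the front, two white rails along x carry the rack, tops at z 114; on their right a fixed rubber-faced bar, 200 long, y -64 to -48, top at z 148; on their left the sprung pressure bar.
- rack_center (a point): loose green rack of capped tubes, about 0.5 kg; centre of its block: 170 long (shaker x; the point's own y axis), 58 wide, 58 high (z 114 to 172); tubes reach z 236. Starts 35 to 55 mm short of the stop, its front end beyond the platform's front edge, 3 to 8 mm free width in the channel. Home: shaker x = +10. Slides with 2 to 6 N.
- lever (a joint): black cam lever right of the fixed bar, swings level about an upright pin, rad. 0 = straight out to the right (-y); negative = open, towards the back; 1.58 = fully closed, at its end stop, pointing to the front along the bar. Starts -0.7 to -0.2. Slack it takes 1 N and stays put; against the springs 3 to 9 N, most near 0.6; from 1.5 it is over centre and stays shut.
- lever_pin (a point): on the axis of the lever's pin (shaker 0, -81, 103 with the lever at 0). Closing the lever draws pin, rod, nut and sprung bar to -y (the sprung bar towards the fixed bar) by 6 mm x sin(lever angle).
- lever_push (a point): point inside the middle of the handle, 59 mm from the pin, z 107. Handle 10 mm thick, z 98 to 116, slightly curved, with a round end 17 across centred 91 mm from the pin. From the pin this point is at +9 x, -58 y at lever 0; at -58 x, -9 y at 1.58. Push here on the hollow face, which looks to the back at lever 0 and to the right at 1.58, along the arc about the pin.
- nut (a joint): hand nut with four arms 1.571 rad apart, axis along shaker y, rad; grows clockwise seen from the left (top arm goes to the front), moving the sprung bar 1.27 mm a rad towards the fixed bar. At 0 one arm is straight up. Starts 1.2 to 2.6. Turns with 0.2 N m (6 N on an arm), stays put. Sprung bar touches a rack lying on the fixed bar at nut = 4.3 - 4.7 sin(lever).
- nut_hub (a point): centre of the hand nut, on its axis, in the plane of its arms (shaker 0, +113, 103 at nut 0 and lever 0; moves with the clamp). Hub 29 mm across, 27 long; arms are steel rods 11 thick with black balls 17 across, reaching 50 mm from the axis. The platform's edge lies 15 to 30 mm to the right of the arms' plane; nothing else is within 40 mm.
- pressure_bar (a joint): compression of the clamp's two springs, m: how far the sprung aluminium bar (170 long, rubber-faced) is pushed back to the left. 0 = free, 0.013 = squashed solid, 12 N a mm. Held tight: 0.006 to 0.012 with the lever closed. Closing the lever from 0 adds 0.006.
- pressure_face (a point): centre of the sprung bar's rubber face, which meets the rack's left side (shaker 0, +16, 123 at nut 0 and lever 0).
- beaker: white plastic beaker, 65 across and 76 high, standing loose to the right of the front of the shaker; a bystander. Origin at the centre of its underside.
- timer: white lab timer, 28 x 66 and 58 high, standing loose to the left of the front of the shaker; a bystander. Origin at the centre of its underside.
Mind the look-alikes: they are no part of the job. Of the things that look like the part that bears rack_center, the larger one is meant.

How it is judged:
By the outcome, as a careful person would: the job done as asked, in the order asked, and still so for the second after the job is handed in, with the robot touching nothing.
It also fails if it takes over 72 s, if anything falls off the work surface, if the arm or the gripper's body presses on something with over 40 N, if the wrist force passes 120 N, or if a joint passes its speed limit or range.

## Working session

There is one attempt and no reset: what is moved stays moved. The work goes in short steps, Python scripts to look and compute and a shell command to move; the robot and the scene stay as the last step left them, time stands still between calls to the robot, and variables do not carry over. Pictures are saved under pics/ and viewed, and the job is handed in when it is done.

```bash
ls; mkdir -p pics; python3 - <<'E'
from plant import arm,get_image,camera_params
import cv2
print(arm.observe())
for n in("side","top"):
    p,d=get_image(n); cv2.imwrite(f"pics/{n}0.png",p[:,:,::-1]); 
    import numpy as np; np.savez(f"pics/{n}0.npz",p=p,d=d); print(n,camera_params(n))
E
```

```text
pics
{'time': 0.0, 'joints': array([-1.21859873e+00,  4.91532236e-01,  1.55943184e+00,  1.28537273e-05,
        1.09167306e+00, -1.05583444e-01]), 'dq': array([ 8.60585815e-04, -2.52525881e-03,  3.85448157e-05, -3.87267492e-04,
        2.06738185e-04,  3.27509826e-04]), 'joint_torque': array([-2.63201648e-03, -6.12645864e+01, -2.58185130e+01,  6.91350410e-02,
        4.81779815e-02, -1.10079839e-04]), 'tcp_pos': array([ 276.17751532, -560.41577999,  214.08478141]), 'tcp_rot': array([-3.05864716e+00, -7.12573751e-01,  1.83955986e-04]), 'ft_force': array([ 0.00839457, -0.78528582, -1.20691327]), 'torque': array([-0.02778415,  0.01216949, -0.01146374]), 'gripper_width': 95.26627718012988}
side {'intrinsics': array([[416.66074993,   0.        , 259.38515812],
       [  0.        , 416.66074993, 192.8984476 ],
       [  0.        ,   0.        ,   1.        ]]), 'xyz': array([5.63734570e-02, 8.67481998e+02, 6.08073520e+02]), 'attitude': array([ 0.4200292 , -1.42942855, -2.25553607])}
top {'intrinsics': array([[471.74468526,   0.        , 260.30737231],
       [  0.        , 471.74468526, 190.40028164],
       [  0.        ,   0.        ,   1.        ]]), 'xyz': array([ 379.33828   ,  -81.646125  , 1517.41215739]), 'attitude': array([ 0.10352825, -0.10327489, -1.57911957])}
```

View pics/side0.png

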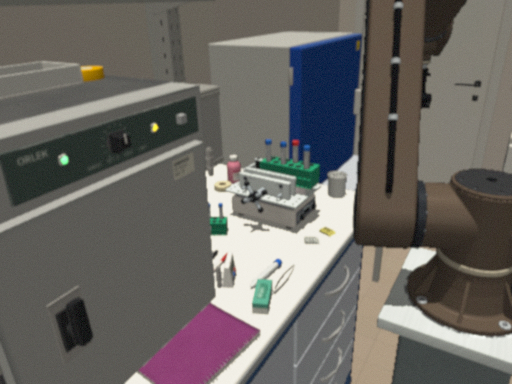

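View pics/top0.png

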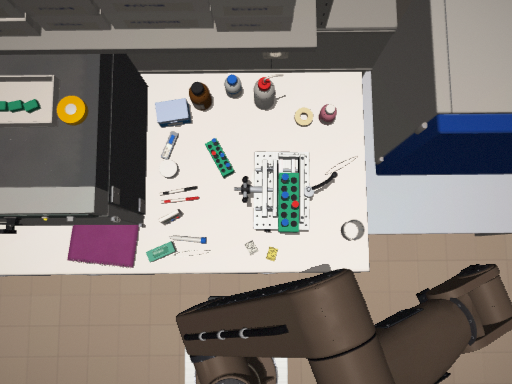

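```bash
cat > h.py <<'E'
import numpy as np,cv2
from scipy.spatial.transform import Rotation as R
from plant import arm,get_image,camera_params
def cam(n):
    c=camera_params(n); return c["intrinsics"],np.array(c["xyz"]),R.from_rotvec(c["attitude"]).as_matrix()
def world(n,u,v,depth):
    K,t,M=cam(n); u=np.asarray(u,float);v=np.asarray(v,float)
    d=np.stack([(u-K[0,2])/K[0,0],-(v-K[1,2])/K[1,1],-np.ones_like(u)],-1)
    return t+(d*np.asarray(depth)[...,None])@M.T
def onz(n,u,v,z):
    K,t,M=cam(n)
    d=M@np.array([(u-K[0,2])/K[0,0],-(v-K[1,2])/K[1,1],-1.])
    return t+d*(z-t[2])/d[2]
def proj(n,P):
    K,t,M=cam(n); c=(np.atleast_2d(P)-t)@M
    return np.stack([K[0,0]*c[:,0]/-c[:,2]+K[0,2],-K[1,1]*c[:,1]/-c[:,2]+K[1,2]],-1)
def cloud(n,d):
    v,u=np.mgrid[0:384,0:512]; return world(n,u,v,d)
def shot(n,name):
    p,d=get_image(n); np.savez(f"pics/{name}.npz",p=p,d=d); return p,d
def crop(p,name,box,s):
    u0,v0,u1,v1=box
    cv2.imwrite(f"pics/{name}.png",cv2.resize(p[v0:v1,u0:u1,::-1],None,fx=s,fy=s,interpolation=cv2.INTER_CUBIC))
def load(name):
    z=np.load(f"pics/{name}.npz"); return z["p"],z["d"]
E
python3 - <<'E'
from h import *
p,d=load("top0"); crop(p,"t0c",(230,130,370,260),5)
q,e=load("side0"); crop(q,"s0c",(200,130,350,240),5)
W=cloud("top",d)
for v in range(145,240,4):
    print(v,[ (int(W[v,u,0]),int(W[v,u,1]),int(W[v,u,2])) for u in (242,250,258,266,280,290,305,315)])
E
```

```text
145 [(732, -23, -4), (730, -50, 0), (730, -76, 0), (729, -102, 3), (729, -148, 1), (728, -181, 2), (726, -230, 8), (727, -263, 2)]
149 [(717, -23, 0), (717, -50, -1), (718, -76, -6), (718, -102, -5), (716, -148, 1), (715, -181, 3), (714, -230, 4), (714, -263, 2)]
153 [(703, -23, 1), (702, -50, 7), (683, -76, 94), (684, -101, 88), (681, -143, 99), (682, -175, 93), (683, -221, 86), (700, -262, 5)]
157 [(690, -23, 2), (691, -49, -3), (671, -76, 92), (671, -101, 88), (664, -142, 120), (663, -172, 125), (669, -220, 95), (687, -262, 3)]
161 [(678, -23, -5), (676, -49, 4), (659, -76, 91), (648, -100, 141), (654, -143, 109), (657, -174, 94), (657, -220, 90), (675, -262, -1)]
165 [(664, -23, 0), (664, -49, -1), (646, -76, 91), (635, -99, 148), (641, -142, 114), (646, -174, 86), (645, -220, 88), (661, -262, 0)]
169 [(650, -23, 1), (650, -49, 4), (630, -76, 111), (624, -99, 146), (628, -142, 116), (629, -172, 111), (633, -220, 88), (648, -261, 2)]
173 [(637, -23, 0), (637, -49, 1), (621, -75, 93), (613, -99, 139), (607, -139, 172), (606, -168, 174), (619, -219, 93), (635, -261, 0)]
177 [(623, -
[... 1488 characters left out ...]
485, -216, 92), (491, -257, 1)]
221 [(481, -22, -1), (480, -48, 4), (474, -74, 89), (474, -98, 88), (468, -137, 167), (468, -165, 175), (473, -216, 89), (478, -256, 3)]
225 [(468, -22, 2), (468, -48, 2), (462, -74, 92), (462, -98, 86), (457, -137, 173), (456, -165, 174), (460, -216, 92), (466, -257, -1)]
229 [(455, -22, 2), (455, -48, -1), (455, -73, 0), (450, -98, 86), (446, -137, 168), (445, -166, 166), (449, -216, 87), (453, -256, 0)]
233 [(442, -22, 0), (442, -47, 1), (442, -73, 0), (441, -99, 4), (441, -144, 2), (441, -176, 2), (440, -224, 1), (440, -256, -2)]
237 [(430, -22, 0), (429, -47, 0), (429, -73, 2), (429, -99, 1), (428, -143, 0), (428, -175, 4), (427, -223, 1), (427, -255, 2)]
```

```bash
python3 - <<'E'
from h import *
p,d=load("top0");W=cloud("top",d)
# platform top z~90
m=(abs(W[...,2]-90)<5)
import sys
sub=W[m]; mm=(sub[:,0]>300)&(sub[:,0]<800)&(abs(sub[:,1]+120)<250)
s=sub[mm]; print(len(s), s.min(0),s.max(0)); 
m2=np.zeros((384,512),np.uint8); m2[m]=1; m2[:,:230]=0;m2[:,340:]=0;m2[:140]=0;m2[245:]=0
pts=W[m2>0][:,:2].astype(np.float32); print(cv2.minAreaRect(pts)); print(cv2.boxPoints(cv2.minAreaRect(pts)))
E
```

```text
1583 [ 448.92550091 -234.30376572   85.02538106] [734.57000203  65.83424138  94.99168054]
((568.9267578125, -131.1387176513672), (203.7708282470703, 238.1570587158203), 89.38040924072266)
[[ 448.75345  -231.7305  ]
 [ 686.89655  -234.30585 ]
 [ 689.1001    -30.546936]
 [ 450.95697   -27.971588]]
```

View pics/t0c.png

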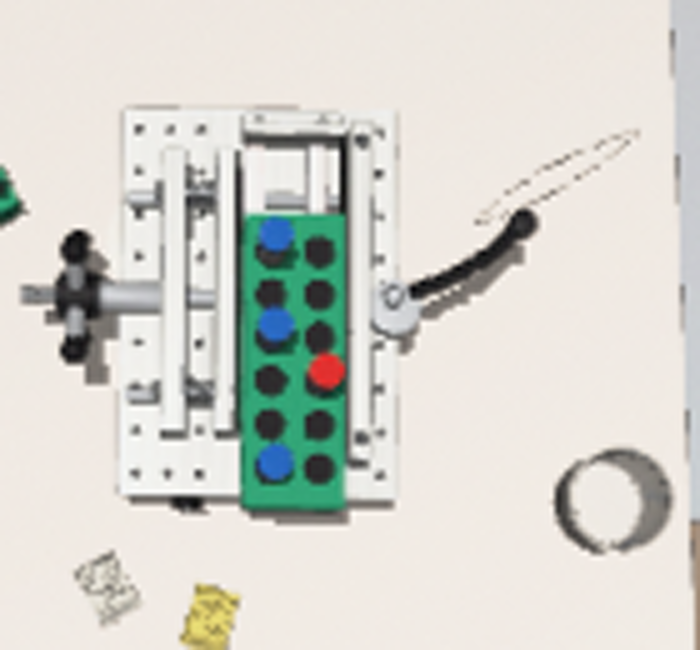

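View pics/s0c.png

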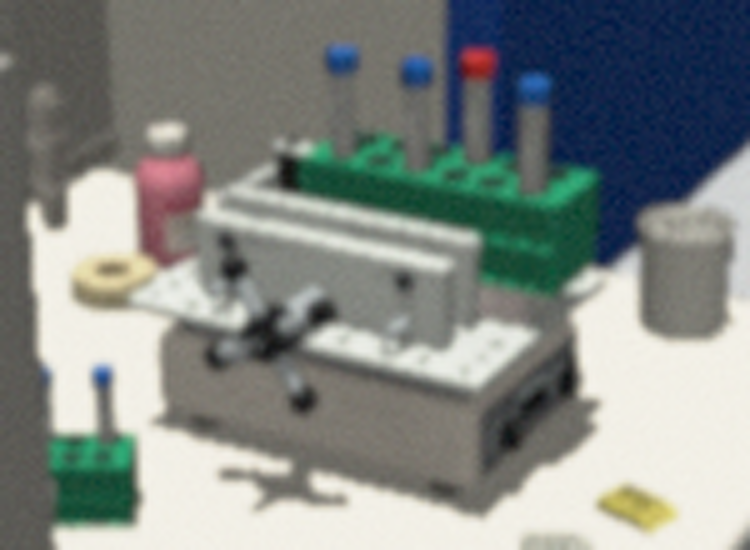

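```bash
python3 - <<'E'
from h import *
o=arm.observe(); M=R.from_rotvec(o["tcp_rot"]).as_matrix(); print(M.round(3))
f=lambda u,v,z:onz("top",230+u/5-.4,130+v/5-.4,z).round(1)
for n,u,v,z in [("TL",123,107,90),("TR",397,107,90),("BL",118,497,90),("BR",396,503,90),("rack TL",243,213,172),("TR",344,213,172),("BL",241,510,172),("BR",344,510,172),("pin",395,297,115),("tip",525,222,116),("push?",465,267,116),("stopL",242,136,134),("stopR",340,136,134),("barR_t",370,125,148),("barR_b",367,465,148),("barL b",348,462,148),("sprung t R",238,150,148),("sprung bR",236,435,148),("hub",76,297,115),("beaker",615,500,76)]: print(n,f(u,v,z))
p,d=load("side0");W=cloud("side",d)
m=(p.max(2)<60)
x=W[...,0];y=W[...,1];z=W[...,2]
m&=(abs(x-569)<75)&(y>-60)&(y<20)&(z>40)&(z<170)
n,l,s,c=cv2.connectedComponentsWithStats(m.astype(np.uint8))
for i in range(1,n):
    if s[i,4]>4: print(c[i],s[i,4],np.median(W[l==i],0).round(1))
E
```

```text
[[ 0.897  0.442 -0.   ]
 [ 0.442 -0.897  0.001]
 [ 0.    -0.001 -1.   ]]
TL [691.  -64.9  90. ]
TR [ 689.1 -234.    90. ]
BL [450.8 -59.7  90. ]
BR [ 445.3 -227.5   90. ]
rack TL [ 609.8 -134.7  172. ]
TR [ 609.1 -193.1  172. ]
BL [ 438.5 -130.9  172. ]
BR [ 437.9 -189.4  172. ]
pin [ 567.5 -227.3  115. ]
tip [ 612.  -306.6  116. ]
push? [ 585.  -269.7  116. ]
stopL [ 662.9 -136.3  134. ]
stopR [ 662.3 -194.8  134. ]
barR_t [ 665.8 -211.6  148. ]
barR_b [ 464.8 -205.3  148. ]
barL b [ 466.7 -194.3  148. ]
sprung t R [ 651.6 -133.3  148. ]
sprung bR [ 483.1 -129.5  148. ]
hub [569.5 -35.9 115. ]
beaker [ 446.4 -362.4   76. ]
[246.3 183.3] 10 [587.8 -27.4 141.4]
[263.83333333 192.5       ] 12 [530.3 -28.9 126. ]
[253.33333333 196.95555556] 45 [563.2 -23.8 106.2]
[260.54545455 209.81818182] 11 [542.9 -30.   68.4]
```

```bash
python3 - <<'E'
from h import *
p,d=load("top0"); g=p.astype(float)
# local frame sample at z=148 plane, along x local -70..70, profile in y
def L2W(x,y,z,c=(569,-146.5),a=-0.023): 
    return np.array([c[0]+x*np.cos(a)-y*np.sin(a),c[1]+x*np.sin(a)+y*np.cos(a),z])
for rng in [(-60,-10),(20,35),(48,72)]:
  print(rng)
  for y in np.arange(-90,95,1.5):
    P=np.array([L2W(x,y,148) for x in np.arange(*rng,1)]); uv=proj("top",P).astype(np.float32)
    s=cv2.remap(p,uv[None,:,0],uv[None,:,1],cv2.INTER_LINEAR).astype(float).mean((0,1))
    if -70<y<-40 or -5<y<60: print(y,s.astype(int),end='; ')
  print()
# side nut
q,e=load("side0"); crop(q,"nut0",(235,170,285,225),12)
E
```

```text
(-60, -10)
-69.0 [199 198 196]; -67.5 [195 195 193]; -66.0 [185 185 182]; -64.5 [171 170 167]; -63.0 [187 187 183]; -61.5 [220 219 215]; -60.0 [232 231 227]; -58.5 [237 236 233]; -57.0 [239 238 235]; -55.5 [240 240 236]; -54.0 [222 222 217]; -52.5 [201 200 195]; -51.0 [149 152 146]; -49.5 [ 93 101  95]; -48.0 [ 84 108  90]; -46.5 [ 77 117  87]; -45.0 [ 92 117  87]; -43.5 [106 115  87]; -42.0 [112 102  79]; -40.5 [118  89  71]; -4.5 [ 43  82 111]; -3.0 [ 43  81 108]; -1.5 [ 44  85 105]; 0.0 [ 45  89 102]; 1.5 [ 44 100  97]; 3.0 [ 44 111  92]; 4.5 [ 46 135 103]; 6.0 [ 49 158 114]; 7.5 [ 47 154 111]; 9.0 [ 45 149 107]; 10.5 [ 58 140 106]; 12.0 [ 69 129 103]; 13.5 [58 96 79]; 15.0 [59 77 67]; 16.5 [143 151 146]; 18.0 [214 214 212]; 19.5 [226 226 223]; 21.0 [236 235 231]; 22.5 [238 238 234]; 24.0 [235 235 231]; 25.5 [216 215 210]; 27.0 [199 198 193]; 28.5 [192 191 186]; 30.0 [194 192 188]; 31.5 [205 205 200]; 33.0 [211 210 206]; 34.5 [207 206 203]; 36.0 [204 203 200]; 37.5 [201 201 197]; 39.0 [202 202 198]; 40.5 [206 205 202]; 42.0 [187 187 183]; 43.5 [152 151 148]; 45.0 [162 162 159]; 46
[... 2022 characters left out ...]
237]; 7.5 [240 239 237]; 9.0 [239 236 235]; 10.5 [208 204 204]; 12.0 [155 152 151]; 13.5 [107 104 104]; 15.0 [61 60 60]; 16.5 [104 103 102]; 18.0 [196 195 191]; 19.5 [230 229 225]; 21.0 [237 236 232]; 22.5 [240 239 236]; 24.0 [241 240 238]; 25.5 [210 210 208]; 27.0 [169 168 167]; 28.5 [151 151 149]; 30.0 [141 141 139]; 31.5 [141 142 140]; 33.0 [143 143 142]; 34.5 [140 140 139]; 36.0 [136 136 135]; 37.5 [138 138 137]; 39.0 [143 143 142]; 40.5 [131 131 130]; 42.0 [116 116 116]; 43.5 [109 109 109]; 45.0 [104 104 103]; 46.5 [165 165 163]; 48.0 [226 225 222]; 49.5 [231 230 227]; 51.0 [235 235 231]; 52.5 [234 234 230]; 54.0 [234 233 229]; 55.5 [235 234 230]; 57.0 [229 229 225]; 58.5 [195 195 191];
```

View pics/nut0.png

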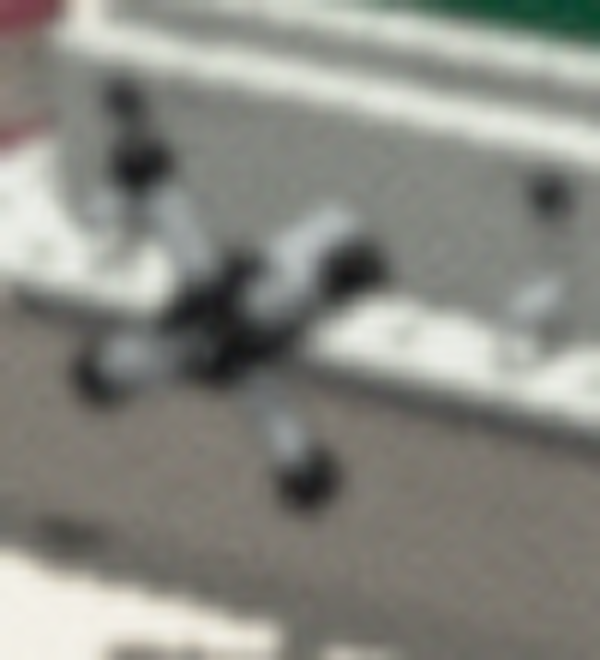

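```bash
cat >> h.py <<'E'
C=np.array([569,-146.5,0]); A=-0.023
ML=R.from_euler('z',A).as_matrix()
def toL(P): return (np.asarray(P)-C)@ML
def L2W(x,y,z): return C+ML@np.array([x,y,z])
def ony(n,u,v,yl):
    K,t,M=cam(n); d=M@np.array([(u-K[0,2])/K[0,0],-(v-K[1,2])/K[1,1],-1.])
    t=toL(t); d=ML.T@d
    return t+d*(yl-t[1])/d[1]
E
python3 - <<'E'
from h import *
for yl in (109,112):
  for u,v in [(138,155),(352,267),(308,475),(97,372),(228,318)]:
    P=ony("side",235+u/12-.46,170+v/12-.46,yl); print(P.round(1),np.degrees(np.arctan2(-P[0],P[2]-103)).round(1),np.hypot(P[0],P[2]-103).round(1))
o=arm.observe(); 
print(L2W(-75-55,-18,162),L2W(-75-10,-18,162),L2W(0,112,103))
E
```

```text
[ 23.  109.  138.9] -32.6 42.7
[-35.9 109.  123.1] 60.7 41.1
[-22.4 109.   65.6] 149.1 43.6
[ 37.6 109.   78.5] -123.1 44.9
[ -1. 109. 102.] 136.4 1.4
[ 20.9 112.  140.5] -29.2 43.0
[-37.7 112.  124.8] 60.0 43.5
[-24.3 112.   67.5] 145.6 43.0
[ 35.5 112.   80.3] -122.6 42.1
[ -3.  112.  103.7] 77.4 3.1
[ 438.62041998 -161.50550282  162.        ] [ 483.60851801 -162.54041157  162.        ] [571.57577289 -34.52962269 103.        ]
```

```bash
python3 -m crank '[{"x":0.037,"y":-0.033,"spin":0.12},{"x":0.07,"y":-0.07,"spin":0.24},{"x":0.105,"y":-0.105,"spin":0.36},{"x":0.14,"y":-0.14,"spin":0.48},{"x":0.165,"y":-0.165,"spin":0.48}]' -1 20
```

```text
validation failed for argument at $[0]...
```

```bash
python3 -m crank '[{"x":0.037,"y":-0.033,"z":0,"spin":0.12},{"x":0.07,"y":-0.07,"z":0,"spin":0.24},{"x":0.105,"y":-0.105,"z":0,"spin":0.36},{"x":0.14,"y":-0.14,"z":0,"spin":0.48},{"x":0.165,"y":-0.165,"z":0,"spin":0.48}]' -1 20
```

```text
time: 0.6
tcp_pos: [351.6, -337.0, 214.6]
tcp_rot: [-3.141, 0.04, 0.0]
ft_force: [1.2, -0.2, 0.6]
gripper_width: 60.6
```

```bash
python3 -m crank '[{"x":0.015,"y":-0.045,"z":0,"spin":0},{"x":0.03,"y":-0.09,"z":0,"spin":0},{"x":0.045,"y":-0.135,"z":0.015,"spin":0},{"x":0.054,"y":-0.179,"z":0.035,"spin":0},{"x":0.054,"y":-0.179,"z":0.052,"spin":0}]' -1 20; python3 - <<'E'
from h import *
p,d=shot("side","s1"); crop(p,"s1",(180,100,400,265),3.6)
E
```

```text
time: 1.1
tcp_pos: [409.5, -157.7, 162.0]
tcp_rot: [-3.141, 0.028, 0.001]
ft_force: [-0.5, -0.9, -0.5]
gripper_width: 20.5
```

View pics/s1.png

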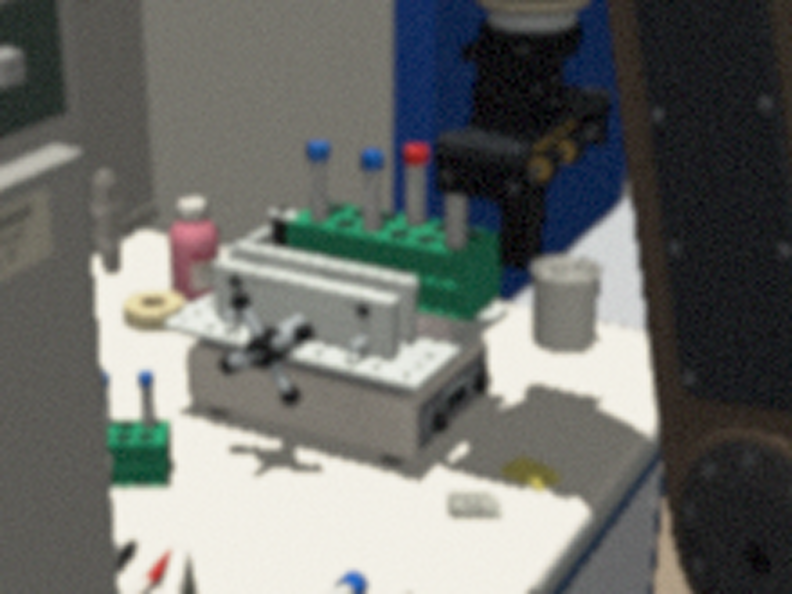

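```bash
python3 -m crank '[{"x":0.008,"y":0.003,"z":-0.001,"spin":0},{"x":0.016,"y":0.003,"z":-0.001,"spin":0},{"x":0.024,"y":0.003,"z":-0.001,"spin":0},{"x":0.032,"y":0.003,"z":-0.001,"spin":0},{"x":0.040,"y":0.003,"z":-0.001,"spin":0}]' -1 20
```

```text
time: 1.65
tcp_pos: [449.3, -166.5, 164.2]
tcp_rot: [3.141, -0.037, -0.001]
ft_force: [-6.6, -0.1, 5.2]
gripper_width: 0.6
```

```bash
python3 -m crank '[{"x":0.006,"y":0,"z":0,"spin":0},{"x":0.012,"y":0,"z":0,"spin":0},{"x":0.018,"y":0,"z":0,"spin":0},{"x":0.022,"y":0,"z":0,"spin":0},{"x":0.024,"y":0,"z":0,"spin":0}]' -1 20;  python3 - <<'E'
from h import *
p,d=shot("side","s2"); crop(p,"s2",(180,100,400,265),3.6)
E
```

```text
time: 2.15
tcp_pos: [473.3, -167.0, 164.1]
tcp_rot: [3.141, -0.036, -0.001]
ft_force: [-6.3, 0.1, 5.3]
gripper_width: 0.2
```

View pics/s2.png

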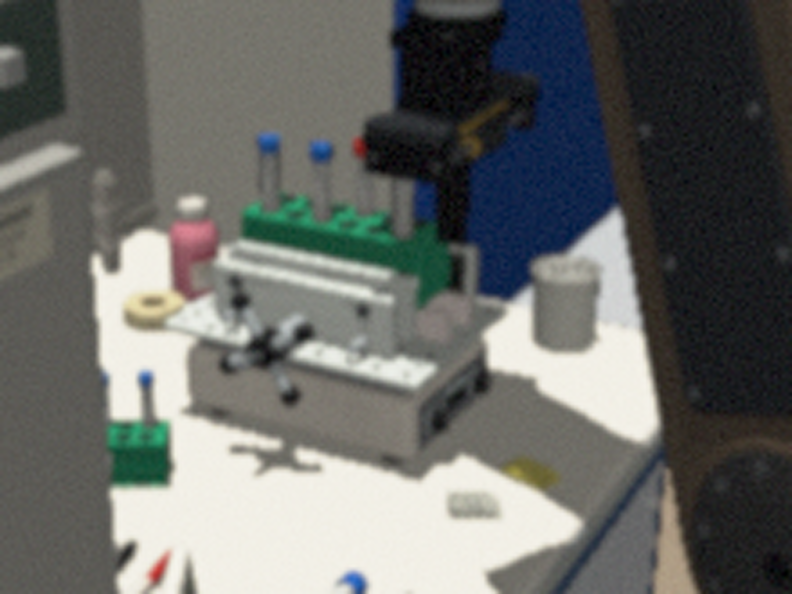

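```bash
python3 -m crank '[{"x":0.002,"y":-0.002,"z":0,"spin":0},{"x":0.004,"y":-0.004,"z":0,"spin":0},{"x":0.006,"y":-0.004,"z":0,"spin":0},{"x":0.006,"y":-0.004,"z":0,"spin":0},{"x":0.006,"y":-0.004,"z":0,"spin":0}]' -1 20
```

```text
time: 2.7
tcp_pos: [479.4, -163.1, 163.9]
tcp_rot: [3.141, -0.036, -0.0]
ft_force: [-5.2, -1.3, 2.7]
gripper_width: 0.8
```

```bash
python3 -m crank '[{"x":0.001,"y":0,"z":0,"spin":0},{"x":0.002,"y":0,"z":0,"spin":0},{"x":0.003,"y":0,"z":0,"spin":0},{"x":0.003,"y":0,"z":0,"spin":0},{"x":0.003,"y":0,"z":0,"spin":0}]' -1 20
```

```text
time: 3.2
tcp_pos: [481.0, -163.1, 163.9]
tcp_rot: [3.141, -0.035, -0.005]
ft_force: [-12.9, -4.4, 7.1]
gripper_width: 0.7
```

```bash
python3 -m crank '[{"x":-0.01,"y":0,"z":0,"spin":0},{"x":-0.03,"y":0,"z":0,"spin":0},{"x":-0.055,"y":0,"z":0,"spin":0},{"x":-0.055,"y":0,"z":-0.04,"spin":0},{"x":-0.055,"y":0,"z":-0.08,"spin":0}]' -1 20;  python3 - <<'E'
from h import *
p,d=shot("top","t3"); crop(p,"t3",(230,130,370,260),5)
p,d=shot("side","s3"); crop(p,"s3",(200,130,350,240),5)
E
```

```text
time: 3.7
tcp_pos: [426.7, -161.4, 244.5]
tcp_rot: [-3.141, 0.037, 0.001]
ft_force: [0.1, -0.2, 0.4]
gripper_width: 0.5
```

View pics/t3.png

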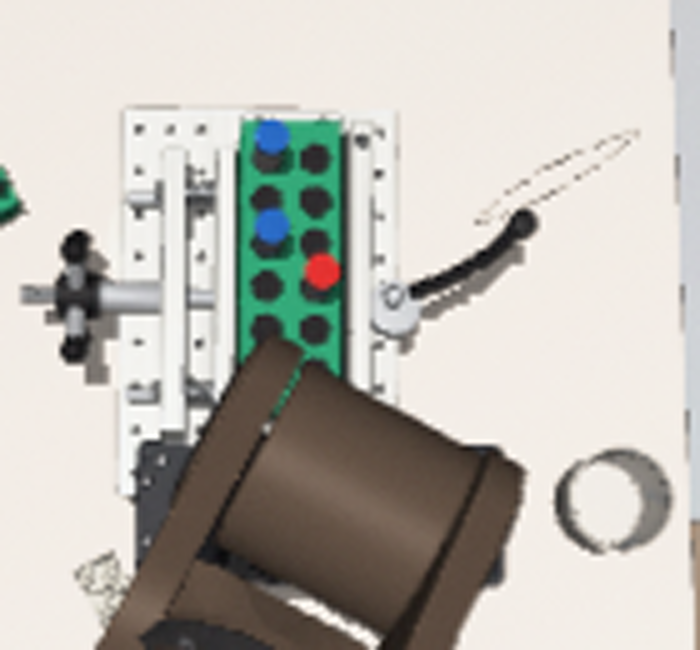

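View pics/s3.png

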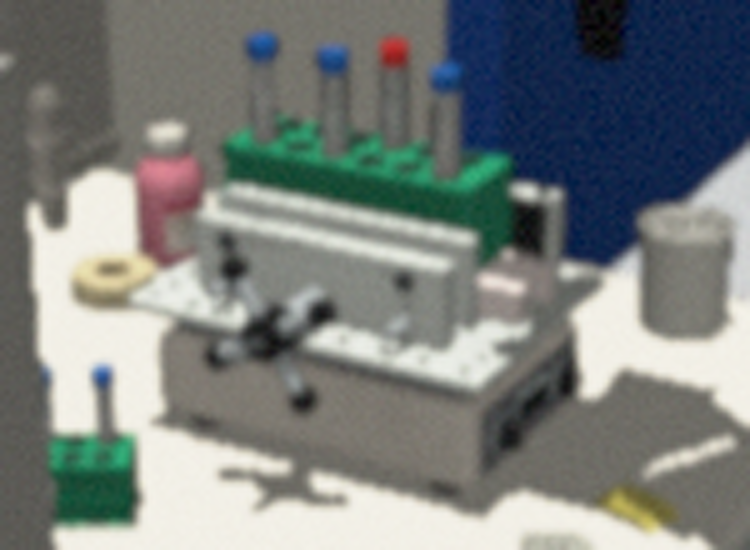

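```bash
python3 -m crank '[{"x":0.02,"y":-0.045,"z":0,"spin":0},{"x":0.045,"y":-0.087,"z":0,"spin":0},{"x":0.075,"y":-0.125,"z":0,"spin":0},{"x":0.12,"y":-0.130,"z":0,"spin":0},{"x":0.165,"y":-0.130,"z":0,"spin":0}]' -1 20
python3 -m crank '[{"x":0.027,"y":0,"z":0,"spin":0},{"x":0.027,"y":0,"z":0.045,"spin":0},{"x":0.027,"y":0,"z":0.09,"spin":0},{"x":0.027,"y":0,"z":0.119,"spin":0},{"x":0.027,"y":0,"z":0.119,"spin":0}]' -1 20
python3 - <<'E'
from h import *
p,d=shot("side","s4"); crop(p,"s4",(200,100,350,240),4)
o=arm.observe(); print(o["tcp_pos"],toL(o["tcp_pos"]),o["tcp_rot"],o["ft_force"])
E
```

```text
time: 4.3
tcp_pos: [596.8, -33.2, 243.4]
tcp_rot: [-3.141, 0.032, -0.002]
ft_force: [-0.4, -0.4, 0.2]
gripper_width: 0.6
time: 4.8
tcp_pos: [620.4, -35.4, 120.3]
tcp_rot: [-3.14, 0.035, 0.01]
ft_force: [-0.7, 0.4, 0.1]
gripper_width: 0.6
[621.65563869 -35.63644209 123.09153903] [ 50.09207486 112.0452087  123.09153903] [-3.14078588  0.0354119   0.00452219] [ 1.31246829 -0.6570411   1.00638292]
```

View pics/s4.png

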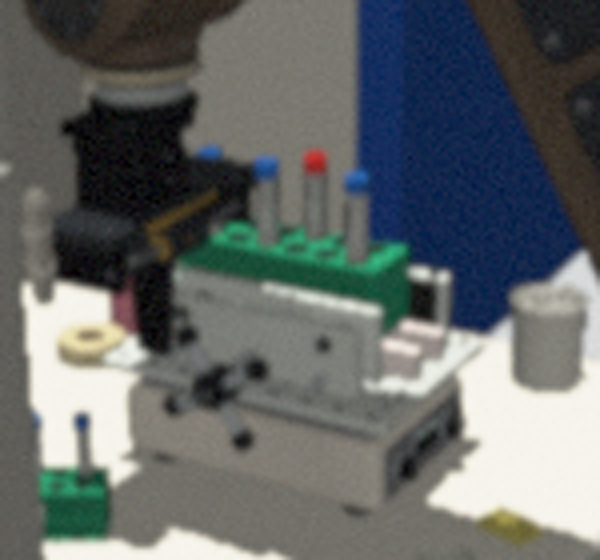

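```bash
python3 -m crank '[{"x":-0.006,"y":0,"z":0,"spin":0},{"x":-0.012,"y":0,"z":0,"spin":0},{"x":-0.018,"y":0,"z":0,"spin":0},{"x":-0.024,"y":0,"z":0,"spin":0},{"x":-0.030,"y":0,"z":0,"spin":0}]' -1 20
python3 -m crank '[{"x":-0.006,"y":0,"z":0,"spin":0},{"x":-0.012,"y":0,"z":0,"spin":0},{"x":-0.018,"y":0,"z":0,"spin":0},{"x":-0.022,"y":0,"z":0,"spin":0},{"x":-0.024,"y":0,"z":0,"spin":0}]' -1 20
python3 - <<'E'
from h import *
p,d=shot("side","s5"); crop(p,"s5",(220,150,300,225),8)
o=arm.observe(); print(o["tcp_pos"],toL(o["tcp_pos"]),o["ft_force"])
E
```

```text
time: 5.35
tcp_pos: [595.1, -35.4, 128.3]
tcp_rot: [3.14, -0.035, 0.017]
ft_force: [7.1, 0.5, 6.3]
gripper_width: 0.3
time: 5.85
tcp_pos: [570.3, -35.0, 127.1]
tcp_rot: [3.14, -0.035, 0.013]
ft_force: [9.4, -1.5, -1.1]
gripper_width: 0.6
[570.06412247 -35.01433198 127.05082   ] [ -1.50010327 111.48065402 127.05082   ] [ 7.25957096 -0.59653642 -0.08860406]
```

View pics/s5.png

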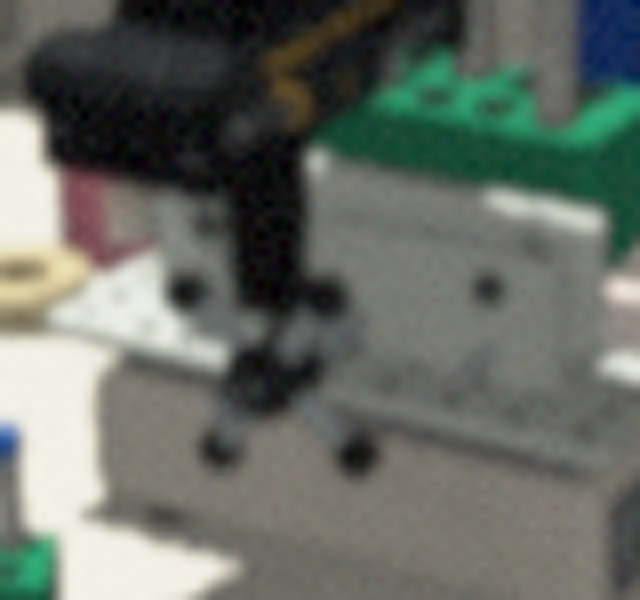

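```bash
cat >> h.py <<'E'
def nutang(pts,u0,v0,s,yl):
    for u,v in pts:
        P=ony("side",u0+(u+.5)/s-.5,v0+(v+.5)/s-.5,yl); print(P.round(1),np.degrees(np.arctan2(-P[0],P[2]-103)).round(1),np.hypot(P[0],P[2]-103).round(1))
E
python3 - <<'E'
from h import *
nutang([(187,291),(322,297),(357,455),(221,446),(262,378)],220,150,8,111)
E
```

```text
[ 32.8 111.  126.8] -54.1 40.6
[-24.2 111.  136.9] 35.5 41.6
[-37.2 111.   78.8] 123.1 44.4
[ 20.8 111.   68. ] -149.3 40.7
[  2.  111.   99.7] -149.6 3.9
```

```bash
python3 -m crank '[{"x":-0.003,"y":0,"z":0,"spin":0},{"x":-0.006,"y":0,"z":0,"spin":0},{"x":-0.008,"y":0,"z":0,"spin":0},{"x":-0.008,"y":0,"z":0,"spin":0},{"x":-0.004,"y":0,"z":0,"spin":0}]' -1 20
python3 -m crank '[{"x":0,"y":0,"z":-0.04,"spin":0},{"x":0,"y":0,"z":-0.06,"spin":0},{"x":0.035,"y":0,"z":-0.06,"spin":0},{"x":0.058,"y":0,"z":-0.06,"spin":0},{"x":0.058,"y":0,"z":-0.04,"spin":0}]' -1 20
python3 - <<'E'
from h import *
p,d=shot("side","s6"); crop(p,"s6",(220,150,300,225),8)
o=arm.observe(); print(o["tcp_pos"],toL(o["tcp_pos"]),o["ft_force"])
E
```

```text
time: 6.4
tcp_pos: [564.6, -34.6, 126.6]
tcp_rot: [3.141, -0.035, 0.006]
ft_force: [0.8, -0.0, 0.1]
gripper_width: 0.6
time: 6.9
tcp_pos: [625.3, -35.9, 167.4]
tcp_rot: [3.14, -0.035, 0.01]
ft_force: [-0.8, -0.3, -0.5]
gripper_width: 0.5
[622.12102958 -35.52166193 162.58125667] [ 50.55470295 112.17066156 162.58125667] [-0.85128498 -0.05650774 -2.35241158]
```

View pics/s6.png

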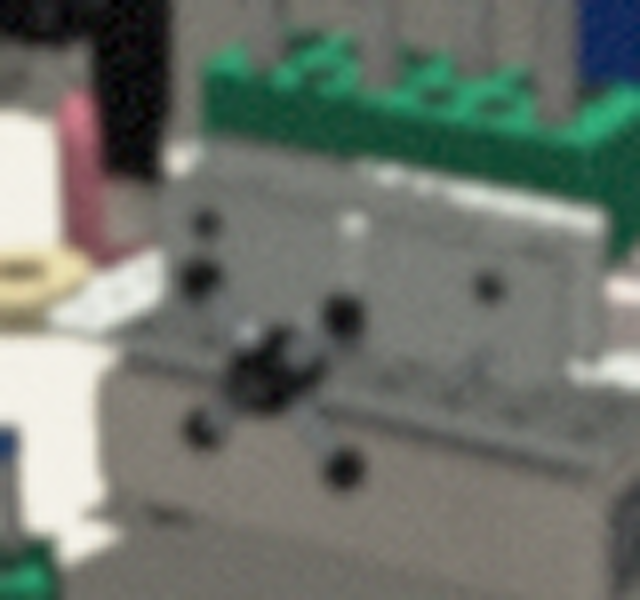

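```bash
python3 - <<'E'
from h import *
nutang([(201,278),(343,316),(344,468),(202,429),(258,378)],220,150,8,110.5)
E
```

```text
[ 26.9 110.5 133. ] -41.9 40.3
[-32.3 110.5 131.2] 48.8 42.9
[-31.3 110.5  71.9] 134.7 44.1
[ 29.2 110.5  72.6] -136.2 42.1
[  4.  110.5  99. ] -135.1 5.7
```

```bash
python3 -m crank '[{"x":0,"y":0,"z":0.02,"spin":0},{"x":0,"y":0,"z":0.04,"spin":0},{"x":-0.003,"y":0,"z":0.041,"spin":0},{"x":-0.008,"y":0,"z":0.041,"spin":0},{"x":-0.014,"y":0,"z":0.041,"spin":0}]' -1 20
python3 -m crank '[{"x":-0.005,"y":0,"z":0,"spin":0},{"x":-0.01,"y":0,"z":0,"spin":0},{"x":-0.014,"y":0,"z":0,"spin":0},{"x":-0.016,"y":0,"z":0,"spin":0},{"x":-0.018,"y":0,"z":0,"spin":0}]' -1 20
python3 - <<'E'
from h import *
p,d=shot("side","s7"); crop(p,"s7",(220,150,300,225),8)
o=arm.observe(); print(o["tcp_pos"],toL(o["tcp_pos"]),o["ft_force"])
E
```

```text
time: 7.45
tcp_pos: [612.4, -35.7, 127.3]
tcp_rot: [3.14, -0.035, 0.02]
ft_force: [21.7, 2.4, 16.4]
gripper_width: 0.3
time: 7.95
tcp_pos: [592.1, -35.4, 126.8]
tcp_rot: [3.14, -0.035, 0.011]
ft_force: [5.4, -1.5, 4.7]
gripper_width: 0.4
[591.70466672 -35.37708957 126.6973508 ] [ 20.14305999 111.61568101 126.6973508 ] [ 5.83512952 -0.96646651  4.34718485]
```

View pics/s7.png

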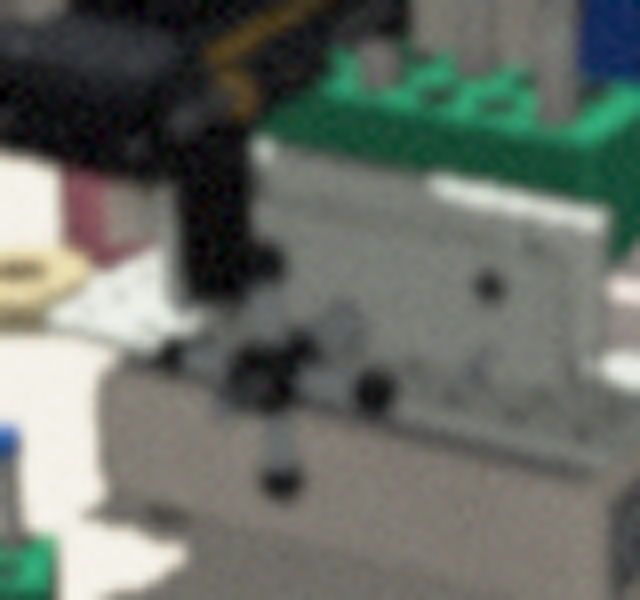

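```bash
python3 - <<'E'
from h import *
nutang([(267,263),(376,391),(284,481),(165,352),(258,378)],220,150,8,110)
E
```

```text
[ -1.1 110.  144.5] 1.5 41.5
[-44.9 110.  105.2] 87.2 44.9
[ -5.4 110.   60. ] 172.8 43.4
[ 44.4 110.   99.8] -94.2 44.5
[  4.3 110.   98.7] -134.8 6.1
```

```bash
python3 -m crank '[{"x":-0.003,"y":0,"z":0,"spin":0},{"x":-0.006,"y":0,"z":0,"spin":0},{"x":-0.0075,"y":0,"z":0,"spin":0},{"x":-0.0075,"y":0,"z":0,"spin":0},{"x":-0.004,"y":0,"z":0,"spin":0}]' -1 20
python3 -m crank '[{"x":0.006,"y":0,"z":0,"spin":0},{"x":0.01,"y":0,"z":-0.04,"spin":0},{"x":0.01,"y":0,"z":-0.08,"spin":0},{"x":0.01,"y":0,"z":-0.128,"spin":0},{"x":0.01,"y":0,"z":-0.16,"spin":0}]' -1 20
python3 - <<'E'
from h import *
p,d=shot("side","s8"); crop(p,"s8",(220,150,300,225),8)
p,d=shot("top","t8"); crop(p,"t8",(230,130,370,260),5)
o=arm.observe(); print(o["tcp_pos"],toL(o["tcp_pos"]),o["ft_force"],o["joints"])
E
```

```text
time: 8.5
tcp_pos: [585.9, -34.8, 124.9]
tcp_rot: [3.141, -0.035, 0.001]
ft_force: [-0.2, -0.1, 0.3]
gripper_width: 0.7
time: 9.0
tcp_pos: [596.4, -35.0, 286.7]
tcp_rot: [3.141, -0.035, 0.002]
ft_force: [0.5, 0.9, -0.7]
gripper_width: 0.7
[597.38890154 -35.10662321 288.15178405] [ 25.81957122 112.01680171 288.15178405] [0.36413413 0.54161756 0.32855279] [-1.69009607e-01  3.86428294e-01  1.53113825e+00 -8.59763002e-05
  1.21762432e+00  1.42380094e+00]
```

View pics/s8.png

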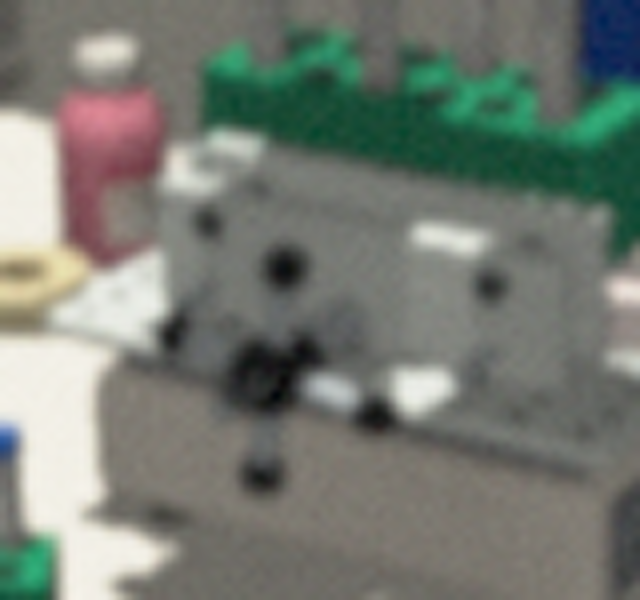

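View pics/t8.png

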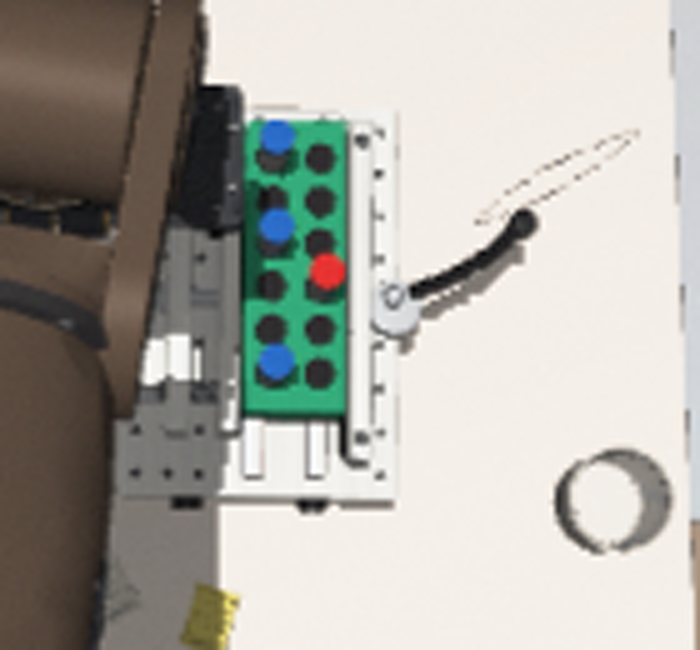

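```bash
python3 - <<'E'
from h import *
nutang([(287,267),(375,412),(263,475),(172,332)],220,150,8,109.5)
f=lambda u,v,z:toL(onz("top",230+(u+.5)/5-.5,130+(v+.5)/5-.5,z)).round(1)
print(f(525,222,116),f(465,267,116),f(395,297,115),f(440,279,116))
print(f(246,120,172),f(346,122,172),f(244,411,172),f(346,416,172))
E
```

```text
[ -9.  109.5 144.4] 12.3 42.4
[-44.  109.5  96.6] 98.2 44.5
[  3.9 109.5  59.8] -174.8 43.4
[ 41.3 109.5 108.2] -82.8 41.6
[  46.7 -159.   116. ] [  18.9 -122.8  116. ] [  0.3 -80.8 115. ] [  11.4 -107.7  116. ]
[ 95.3  11.4 172. ] [ 94.8 -46.7 172. ] [-74.3  11.3 172. ] [-76.5 -47.  172. ]
```

```bash
python3 -m crank '[{"x":0.005,"y":0.040,"z":-0.01,"spin":-0.14},{"x":0.01,"y":0.088,"z":-0.01,"spin":-0.28},{"x":0.015,"y":0.136,"z":-0.01,"spin":-0.42},{"x":0.02,"y":0.184,"z":-0.01,"spin":-0.56},{"x":0.023,"y":0.229,"z":-0.01,"spin":-0.70}]' -1 20
python3 -m crank '[{"x":0,"y":0,"z":0,"spin":-0.145},{"x":0,"y":0,"z":0,"spin":-0.29},{"x":0,"y":0,"z":0,"spin":-0.435},{"x":0,"y":0,"z":0,"spin":-0.58},{"x":0,"y":0,"z":0.0,"spin":-0.725}]' -1 20
python3 -m crank '[{"x":0,"y":0,"z":0,"spin":-0.145},{"x":0,"y":0,"z":0,"spin":-0.146},{"x":0,"y":0,"z":0,"spin":-0.146},{"x":0,"y":0,"z":0,"spin":-0.146},{"x":0,"y":0,"z":0.0,"spin":-0.146}]' -1 20
python3 - <<'E'
from h import *
o=arm.observe(); print(o["tcp_pos"],toL(o["tcp_pos"]),o["ft_force"],o["joints"]); print(ML.T@R.from_rotvec(o["tcp_rot"]).as_matrix())
E
```

```text
time: 9.6
tcp_pos: [613.7, -266.4, 292.2]
tcp_rot: [-2.958, -1.052, 0.003]
ft_force: [0.8, 0.2, -0.0]
gripper_width: 0.4
time: 10.1
tcp_pos: [613.8, -264.3, 292.1]
tcp_rot: [-2.392, -2.033, 0.002]
ft_force: [0.0, -0.1, -0.9]
gripper_width: 0.4
time: 10.6
tcp_pos: [614.1, -264.5, 293.4]
tcp_rot: [-2.248, -2.194, 0.0]
ft_force: [-0.4, 0.2, 0.1]
gripper_width: 0.2
[ 614.05084434 -264.47281864  293.43844575] [  47.75206452 -116.90553814  293.43844575] [-0.37755298  0.23320731  0.11134416] [-5.05396002e-01  4.96182422e-01  1.33492403e+00 -5.33467846e-05
  1.31081667e+00 -4.81408416e-01]
[[ 9.73880639e-04  9.99999476e-01 -3.16669358e-04]
 [ 9.99999520e-01 -9.73846599e-04  1.07632157e-04]
 [ 1.07323714e-04 -3.16774026e-04 -9.99999944e-01]]
```

```bash
python3 -m crank '[{"x":0,"y":0,"z":0.045,"spin":0},{"x":0,"y":0,"z":0.09,"spin":0},{"x":0,"y":0,"z":0.135,"spin":0},{"x":0,"y":0,"z":0.175,"spin":0},{"x":0,"y":0,"z":0.190,"spin":0}]' -1 20
python3 -m crank '[{"x":0,"y":0,"z":0.002,"spin":0},{"x":0,"y":0,"z":0.002,"spin":0},{"x":0,"y":0,"z":0.002,"spin":0},{"x":0,"y":0,"z":0.002,"spin":0},{"x":0,"y":0,"z":0.002,"spin":0}]' -1 20
python3 - <<'E'
from h import *
p,d=shot("side","s9"); crop(p,"s9",(200,100,350,240),4)
p,d=shot("top","t9"); crop(p,"t9",(230,130,370,260),5)
o=arm.observe(); print(o["tcp_pos"],toL(o["tcp_pos"]),o["ft_force"])
E
```

```text
time: 11.1
tcp_pos: [612.6, -263.8, 99.9]
tcp_rot: [-2.244, -2.192, 0.002]
ft_force: [0.9, 0.6, -0.4]
gripper_width: 0.6
time: 11.6
tcp_pos: [614.4, -264.7, 102.9]
tcp_rot: [2.245, 2.195, 0.001]
ft_force: [0.3, -1.2, 0.1]
gripper_width: 0.3
[ 614.23722694 -264.65639655  102.34827624] [  47.94261974 -117.08478108  102.34827624] [-0.45577285 -0.04165815  0.31792441]
```

View pics/t9.png

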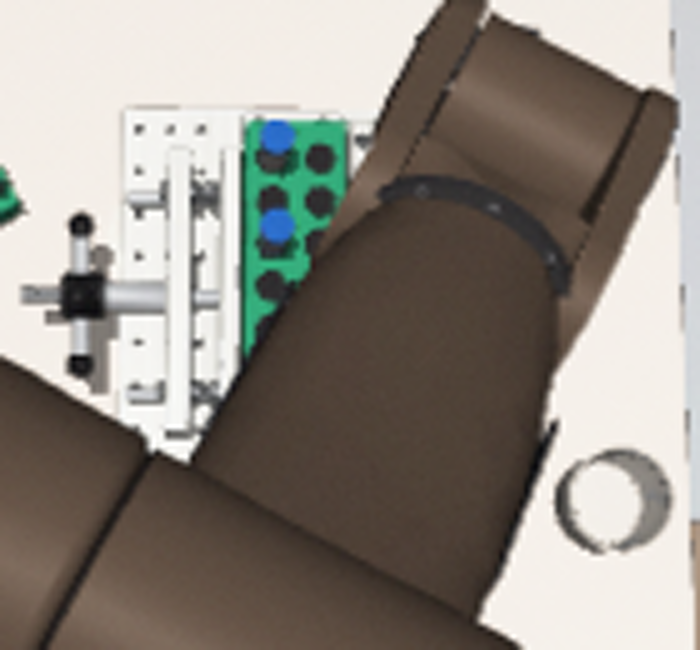

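View pics/s9.png

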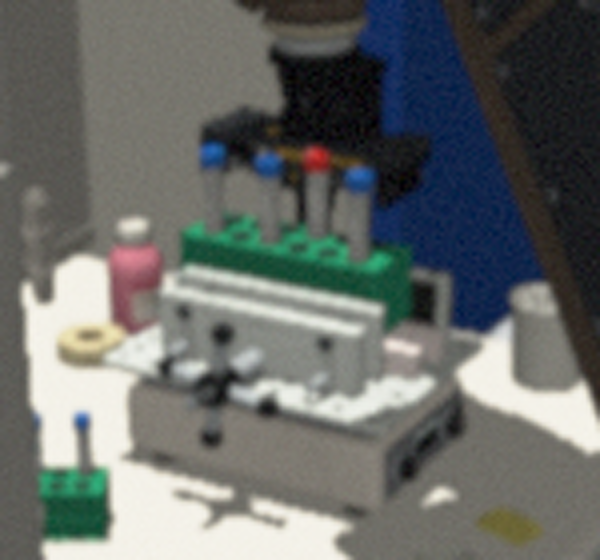

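```bash
python3 -m crank '[{"x":-0.0035,"y":-0.005,"z":0.001,"spin":0},{"x":-0.0065,"y":-0.0095,"z":0.001,"spin":0},{"x":-0.0095,"y":-0.013,"z":0.001,"spin":0},{"x":-0.012,"y":-0.016,"z":0.001,"spin":0},{"x":-0.015,"y":-0.020,"z":0.001,"spin":0}]' -1 20
python3 -m crank '[{"x":-0.0012,"y":-0.0018,"z":0,"spin":0},{"x":-0.0023,"y":-0.0037,"z":0,"spin":0},{"x":-0.004,"y":-0.007,"z":0,"spin":0},{"x":-0.0055,"y":-0.011,"z":0,"spin":0},{"x":-0.007,"y":-0.015,"z":0,"spin":0}]' -1 20
```

```text
time: 12.2
tcp_pos: [593.5, -279.2, 100.7]
tcp_rot: [-2.246, -2.197, -0.0]
ft_force: [1.2, 0.9, 0.6]
gripper_width: 0.3
time: 12.7
tcp_pos: [578.4, -285.7, 100.7]
tcp_rot: [2.245, 2.197, 0.0]
ft_force: [1.5, 3.3, 0.7]
gripper_width: 0.3
```

```bash
python3 -m crank '[{"x":-0.0019,"y":-0.005,"z":0,"spin":0},{"x":-0.0027,"y":-0.010,"z":0,"spin":0},{"x":-0.0032,"y":-0.014,"z":0,"spin":0},{"x":-0.0032,"y":-0.018,"z":0,"spin":0},{"x":-0.0031,"y":-0.0226,"z":0,"spin":0}]' -1 20
python3 - <<'E'
from h import *
o=arm.observe(); print(o["tcp_pos"],toL(o["tcp_pos"]),o["ft_force"])
E
```

```text
time: 13.2
tcp_pos: [556.3, -288.7, 100.9]
tcp_rot: [2.245, 2.195, 0.001]
ft_force: [7.0, 2.3, -0.1]
gripper_width: 0.4
[ 556.3179015  -288.6548904   100.86266062] [  -9.40947001 -142.40895463  100.86266062] [ 7.01459021  2.30927329 -0.11963267]
```

```bash
python3 -m crank '[{"x":0.0007,"y":-0.005,"z":0,"spin":0},{"x":0.0017,"y":-0.0091,"z":0,"spin":0},{"x":0.003,"y":-0.013,"z":0,"spin":0},{"x":0.0045,"y":-0.0172,"z":0,"spin":0},{"x":0.0066,"y":-0.021,"z":0,"spin":0}]' -1 20
python3 -m crank '[{"x":0.002,"y":-0.0037,"z":0,"spin":0},{"x":0.0046,"y":-0.0072,"z":0,"spin":0},{"x":0.0072,"y":-0.0105,"z":0,"spin":0},{"x":0.0092,"y":-0.0125,"z":0,"spin":0},{"x":0.0113,"y":-0.0145,"z":0,"spin":0}]' -1 20
python3 - <<'E'
from h import *
o=arm.observe(); print(o["tcp_pos"],toL(o["tcp_pos"]),o["ft_force"])
E
```

```text
time: 13.7
tcp_pos: [535.8, -282.1, 101.1]
tcp_rot: [2.244, 2.194, 0.001]
ft_force: [7.2, -0.9, -0.1]
gripper_width: 0.5
time: 14.2
tcp_pos: [521.0, -270.2, 101.0]
tcp_rot: [2.245, 2.196, -0.0]
ft_force: [3.8, -1.4, 0.3]
gripper_width: 0.7
[ 521.00401728 -270.17958433  100.9522586 ] [ -45.1389087 -124.7506828  100.9522586] [ 3.84443696 -1.44948836  0.25253831]
```

```bash
python3 -m crank '[{"x":0.0025,"y":-0.0018,"z":0,"spin":0},{"x":0.0049,"y":-0.0033,"z":0,"spin":0},{"x":0.0075,"y":-0.005,"z":0,"spin":0},{"x":0.0098,"y":-0.0064,"z":0,"spin":0},{"x":0.0125,"y":-0.0077,"z":0,"spin":0}]' -1 20
python3 -m crank '[{"x":0.001,"y":-0.0004,"z":0,"spin":0},{"x":0.002,"y":-0.0009,"z":0,"spin":0},{"x":0.003,"y":-0.0013,"z":0,"spin":0},{"x":0.004,"y":-0.0017,"z":0,"spin":0},{"x":0.004,"y":-0.0017,"z":0,"spin":0}]' -1 20
python3 - <<'E'
from h import *
o=arm.observe(); print(o["tcp_pos"],toL(o["tcp_pos"]),o["ft_force"])
E
```

```text
time: 14.7
tcp_pos: [513.0, -256.7, 100.5]
tcp_rot: [-2.245, -2.196, 0.0]
ft_force: [2.4, -3.4, -0.1]
gripper_width: 0.5
time: 15.2
tcp_pos: [513.0, -256.0, 100.8]
tcp_rot: [2.24, 2.193, -0.002]
ft_force: [4.5, -19.9, -8.5]
gripper_width: 0.2
[ 513.03598472 -255.95090139  100.81728798] [ -53.43206466 -110.70901178  100.81728798] [  4.50643705 -19.85747817  -8.50589765]
```

```bash
python3 -m crank '[{"x":-0.005,"y":0,"z":0,"spin":0},{"x":-0.018,"y":0,"z":0,"spin":0},{"x":-0.028,"y":0,"z":-0.02,"spin":0},{"x":-0.028,"y":0,"z":-0.06,"spin":0},{"x":-0.028,"y":0,"z":-0.10,"spin":0}]' -1 20
python3 -m crank '[{"x":-0.03,"y":0,"z":-0.045,"spin":0},{"x":-0.075,"y":0,"z":-0.06,"spin":0},{"x":-0.12,"y":-0.01,"z":-0.06,"spin":0},{"x":-0.16,"y":-0.03,"z":-0.06,"spin":0},{"x":-0.18,"y":-0.07,"z":-0.06,"spin":0}]' -1 20
python3 -m crank '[{"x":-0.02,"y":-0.04,"z":0,"spin":0},{"x":-0.04,"y":-0.08,"z":0,"spin":0},{"x":-0.06,"y":-0.12,"z":0,"spin":0},{"x":-0.08,"y":-0.16,"z":0,"spin":0},{"x":-0.08,"y":-0.16,"z":0,"spin":0}]' -1 20
python3 - <<'E'
from h import *
p,d=shot("side","s10"); crop(p,"s10",(200,100,350,240),4)
p,d=shot("top","t10"); crop(p,"t10",(230,130,370,260),5)
o=arm.observe(); print(o["tcp_pos"],toL(o["tcp_pos"]),o["ft_force"])
E
```

```text
time: 15.7
tcp_pos: [510.4, -281.2, 201.2]
tcp_rot: [-2.244, -2.194, 0.001]
ft_force: [0.2, 0.1, 0.3]
gripper_width: 0.8
time: 16.2
tcp_pos: [436.6, -462.1, 259.6]
tcp_rot: [-2.245, -2.196, -0.0]
ft_force: [-0.3, 0.6, -0.3]
gripper_width: 0.6
time: 16.7
tcp_pos: [270.9, -537.7, 260.4]
tcp_rot: [-2.25, -2.191, 0.0]
ft_force: [0.6, 0.2, 0.1]
gripper_width: 0.4
[ 274.39529884 -536.13566533  260.50564408] [-285.56595145 -396.30792197  260.50564408] [-0.03117753  0.30891376  0.73636722]
```

View pics/t10.png

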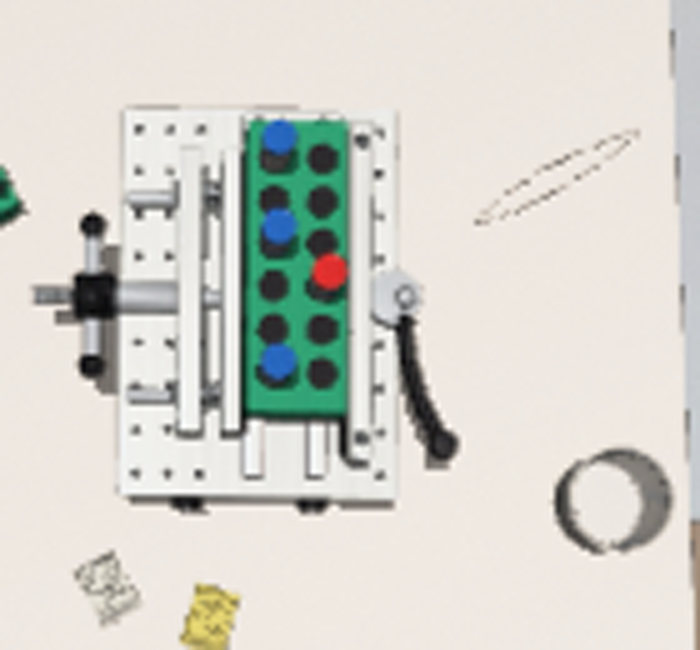

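View pics/s10.png

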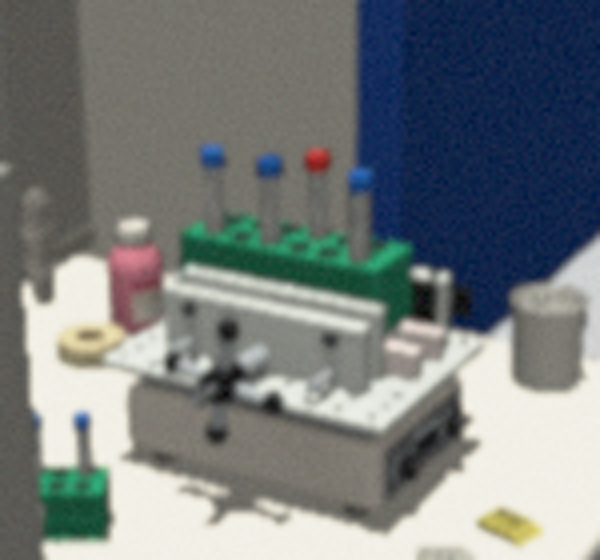

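```bash
python3 - <<'E'
from h import *
f=lambda u,v,z:toL(onz("top",230+(u+.5)/5-.5,130+(v+.5)/5-.5,z)).round(1)
pin,tip=f(404,296,115),f(442,445,116); print(pin,tip)
d=(tip-pin); a=np.arctan2(d[0],-d[1]); print("angle",a," lever est (tip offset at -0.29: .536-.29)",.246-a, np.hypot(d[0],d[1]))
print("rack",f(248,120,172),f(347,122,172),f(246,413,172),f(346,416,172))
def edges(name):
    p,_=load(name)
    ys=np.arange(5,75,.5); s=[]
    for y in ys:
        uv=proj("top",np.array([L2W(x,y,148) for x in np.arange(45,72,1)])).astype(np.float32)
        s.append(cv2.remap(p,uv[None,:,0],uv[None,:,1],cv2.INTER_LINEAR).mean())
    g=np.gradient(np.array(s),ys); 
    from scipy.signal import find_peaks
    k,_=find_peaks(abs(g),height=12); return [(float(ys[i]),round(float(g[i]))) for i in k]
print(edges("t0"+"") if 0 else edges("top0")); print(edges("t3")); print(edges("t10"))
for n in("top0","t10"):
    p,d=load(n);W=cloud("top",d); L=toL(W)
    m=(L[...,2]>60)&(L[...,2]<85)&(L[...,0]<-80)&(abs(L[...,1]+216)<60); 
    print(n, np.median(L[m],0).round(1), m.sum())
E
```

```text
[  1.  -86.2 115. ] [ -88.3 -108.6  116. ]
angle -1.3250273582477434  lever est (tip offset at -0.29: .536-.29) 1.5710273582477434 92.06655201537635
rack [ 95.3  10.2 172. ] [ 94.8 -47.3 172. ] [-75.4  10.2 172. ] [-76.5 -47.  172. ]
[(10.5, -35), (12.0, -35), (14.5, -29), (16.5, 61), (17.5, 61), (25.5, -28), (26.5, -28), (46.0, 42), (47.0, 42), (58.0, -23), (59.0, -23), (63.5, 15)]
[(13.5, -13), (16.5, 56), (17.5, 56), (25.5, -21), (26.5, -21), (46.0, 42), (47.0, 42), (58.0, -23), (63.5, 16), (65.0, 16)]
[(7.5, -13), (9.0, -13), (14.5, 54), (22.0, -35), (23.5, -35), (38.0, 27), (48.5, -22), (50.0, -21)]
top0 [-115.5 -233.3   73.3] 97
t10 [-115.2 -236.    72.6] 93
```

```bash
python3 - <<'E'
from h import *
# horizontal shift of patches between pictures by upsampled ECC (translation only)
def shift(a,b,box):
    u0,v0,u1,v1=box
    A=load(a)[0];B=load(b)[0]
    A=cv2.cvtColor(A,cv2.COLOR_RGB2GRAY).astype(np.float32);B=cv2.cvtColor(B,cv2.COLOR_RGB2GRAY).astype(np.float32)
    # profiles
    best=None
    s=np.arange(-1,6,.05); e=[]
    uu,vv=np.meshgrid(np.arange(u0,u1),np.arange(v0,v1))
    for k in s:
        w=cv2.remap(B,(uu+k).astype(np.float32),vv.astype(np.float32),cv2.INTER_CUBIC)
        e.append(np.abs(w-A[v0:v1,u0:u1]).mean())
    i=int(np.argmin(e)); return round(float(s[i]),2), round(float(e[i]),1)
for a,b in [("top0","t3"),("top0","t9"),("t9","t10"),("top0","t10")]:
    print(a,b,"plate",shift(a,b,(260,170,270,184)),"plate2",shift(a,b,(260,194,270,205)),"sprung",shift(a,b,(272,170,279,184)),"nut",shift(a,b,(240,186,254,193)),"fixedbar",shift(a,b,(300,158,306,165)),"holes",shift(a,b,(254,200,260,212)))
E
```

```text
top0 t3 plate (0.0, 3.8) plate2 (0.0, 2.8) sprung (0.0, 10.2) nut (0.0, 2.7) fixedbar (-0.05, 3.5) holes (0.05, 2.9)
top0 t9 plate (1.05, 15.4) plate2 (1.05, 10.2) sprung (1.0, 14.0) nut (1.0, 21.9) fixedbar (-0.1, 68.6) holes (0.1, 5.9)
t9 t10 plate (1.9, 22.7) plate2 (2.0, 23.6) sprung (0.0, 11.9) nut (2.4, 8.3) fixedbar (-0.1, 69.3) holes (0.1, 7.6)
top0 t10 plate (3.1, 19.5) plate2 (-1.0, 23.3) sprung (1.05, 9.1) nut (3.4, 25.7) fixedbar (0.0, 2.3) holes (0.0, 2.2)
```

```bash
python3 - <<'E'
from h import *
p,_=load("s10"); crop(p,"n10",(220,150,300,225),8)
q,_=load("side0"); 
for n in ("top0","t10"):
    p,d=load(n); W=toL(cloud("top",d))
    # separation with whole bar length: white top area (z 135-155) histogram over y
    m=(W[...,2]>128)&(W[...,2]<158)&(abs(W[...,0])<70)&(W[...,1]>8)&(W[...,1]<70)
    y=W[...,1][m]; a=y[y<32]; b=y[y>36]; print(n,len(a),len(b),a.mean().round(2),b.mean().round(2),(b.mean()-a.mean()).round(2))
E
```

```text
top0 248 259 21.32 52.01 30.69
t10 289 207 16.87 43.09 26.21
```

View pics/n10.png

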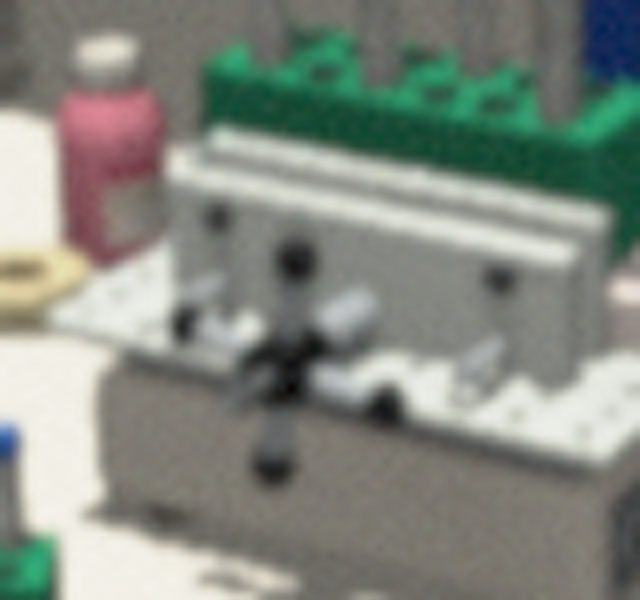

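```bash
python3 - <<'E'
from h import *
ys=np.arange(5,70,.25); xs=np.r_[np.arange(-72,-52,.5),np.arange(-40,-12,.5),np.arange(12,35,.5),np.arange(50,72,.5)]
def prof(name):
    p,_=load(name); g=p.mean(2).astype(np.float32); out=[]
    for y in ys:
        uv=proj("top",np.array([L2W(x,y,148) for x in xs])).astype(np.float32)
        out.append(np.median(cv2.remap(g,uv[None,:,0],uv[None,:,1],cv2.INTER_LINEAR)) if 0 else cv2.remap(g,uv[None,:,0],uv[None,:,1],cv2.INTER_LINEAR).mean())
    return np.array(out)
a,b=prof("top0"),prof("t10")
def match(lo,hi):
    m=(ys>=lo)&(ys<=hi); s=np.arange(-2,14,.05)
    e=[np.abs(np.interp(ys[m]-k,ys,b)-a[m]).mean() for k in s]; i=int(np.argmin(e)); return round(float(s[i]),2),round(float(min(e)),1)
print("sprung",match(15,27),match(16,24),match(22,27),"plate",match(43,61),match(43.5,50),match(54,61))
for y in range(0,len(ys),4): print(ys[y],int(a[y]),int(b[y]),end=' | ')
# hub y from side view
for yl in (98,100,102,104,106):
    P=np.mean([ony("side",220+(u+.5)/8-.5,150+(v+.5)/8-.5,yl) for u,v in [(297,259),(384,406),(273,464),(185,324)]],0); print(P.round(1))
P=np.mean([ony("side",220+(u+.5)/8-.5,150+(v+.5)/8-.5,109.5) for u,v in [(287,267),(375,412),(263,475),(172,332)]],0); print("before",P.round(1))
E
```

```text
sprung (3.1, 6.5) (3.1, 1.7) (3.9, 4.4) plate (9.15, 3.9) (9.1, 2.9) (9.5, 2.6)
5.0 132 105 | 6.0 138 107 | 7.0 138 99 | 8.0 136 87 | 9.0 134 74 | 10.0 130 65 | 11.0 119 59 | 12.0 108 58 | 13.0 90 104 | 14.0 73 162 | 15.0 63 213 | 16.0 102 227 | 17.0 157 231 | 18.0 206 234 | 19.0 222 236 | 20.0 229 238 | 21.0 235 232 | 22.0 237 206 | 23.0 238 174 | 24.0 237 153 | 25.0 222 161 | 26.0 203 174 | 27.0 185 184 | 28.0 180 187 | 29.0 178 189 | 30.0 180 186 | 31.0 183 168 | 32.0 185 149 | 33.0 186 133 | 34.0 181 128 | 35.0 176 124 | 36.0 173 142 | 37.0 174 177 | 38.0 176 211 | 39.0 179 228 | 40.0 179 231 | 41.0 178 234 | 42.0 165 235 | 43.0 147 235 | 44.0 131 234 | 45.0 142 234 | 46.0 174 234 | 47.0 205 232 | 48.0 224 219 | 49.0 231 200 | 50.0 236 185 | 51.0 237 179 | 52.0 237 180 | 53.0 237 182 | 54.0 237 185 | 55.0 237 189 | 56.0 235 193 | 57.0 225 201 | 58.0 209 210 | 59.0 193 216 | 60.0 187 218 | 61.0 187 218 | 62.0 192 218 | 63.0 197 219 | 64.0 204 219 | 65.0 211 219 | 66.0 217 219 | 67.0 219 219 | 68.0 220 218 | 69.0 217 215 | [  1.   98.  100.1]
[ -0.3 100.  101.2]
[ -1.6 102.  102.4]
[ -2.9 104.  103.5]
[ -4.2 106.  104.6]
before [ -2.  109.5 102.3]
```

```bash
python3 - <<'E'
from h import *
A=cv2.cvtColor(load("side0")[0],cv2.COLOR_RGB2GRAY).astype(np.float32)
B=cv2.cvtColor(load("s10")[0],cv2.COLOR_RGB2GRAY).astype(np.float32)
def fit(y0,w,xr,zr=(148,148)):
    # sample points on top plane z=148 around strip y0±w in picture A, same points shifted by -k in picture B
    xs=np.arange(*xr,1.0); ys=np.arange(y0-w,y0+w,.5)
    G=np.array([[L2W(x,y,148) for x in xs] for y in ys]).reshape(-1,3)
    smp=lambda I,P:(lambda uv:cv2.remap(I,uv[:,0].reshape(len(ys),-1),uv[:,1].reshape(len(ys),-1),cv2.INTER_LINEAR))(proj("side",P).astype(np.float32))
    a=smp(A,G).mean(1); sh=np.arange(-2,15,.1); yy=ML@np.array([0,1,0.])
    e=[np.abs(smp(B,G-k*yy).mean(1)-a).mean() for k in sh]; i=int(np.argmin(e))
    return round(float(sh[i]),2),round(float(e[i]),1),a[::4].astype(int)
for xr in [(-70,70),(-75,-10),(10,75)]:
    print("plate",fit(52,9,xr)); print("sprung",fit(21,9,xr))
E
```

```text
plate (9.7, 13.3, array([153, 145, 140, 138, 139, 143, 150, 159, 171]))
sprung (3.4, 1.0, array([ 83,  96, 111, 127, 144, 161, 176, 188, 196]))
plate (10.0, 13.4, array([150, 142, 136, 134, 135, 140, 148, 159, 171]))
sprung (3.6, 0.4, array([ 79,  92, 107, 124, 142, 160, 175, 187, 195]))
plate (9.4, 10.8, array([155, 149, 144, 143, 144, 148, 155, 163, 173]))
sprung (2.7, 3.0, array([ 94, 106, 120, 134, 149, 164, 177, 188, 196]))
```

```bash
python3 - <<'E'
from plant import arm
print(arm.finish_job())
E
```

```text
the job is handed in; nothing more can be done
None
```

I did the three steps in the order asked and handed the job in at about 17 s. The final pictures show the rack home, the lever closed and the loose things where they stood. The one thin margin is the spring squeeze.

- **Rack:** I pushed it about 53 mm to the stop, where the force rose to about 13 N and it stopped. Its back end measured shaker x about 95, which is home, and its right side lay against the fixed bar.
- **Nut:** I turned it in two pushes with the lever still open at about -0.29. It went from about 2.59 to 4.86 rad and had not turned back after the lever was closed.
- **Lever:** Resistance was about 1 N just before straight out, 3.6 N soon after, and 7 N near 0.6. It ended against its end stop with a 20 N push. The last top picture puts it at about 1.57.
- **Spring squeeze:** The given nut formula predicts about 6.7 mm. The side view gave about 6.3 mm. The top view gave 5.9 to 6.0 mm with about 1 mm uncertainty, and a rough depth average gave only 4.5 mm. All but the depth average fit within their errors, but the squeeze is close to the 6 mm lower limit.
- **Surroundings:** The beaker looked unmoved in the top view and the arm is clear of everything. I never clearly identified the timer. All moves stayed away from the area to the left of the shaker's front.

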